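# Clear the lid and flip it open

## Robot

A 6-joint arm with a two-finger parallel gripper is mounted at the origin on a cart in front of the work surface, level with it; the furniture and walls round the work are solid. World frame = base frame: x ahead of the robot, y to its left, z up, the work surface at z = 0. Lengths are in m, angles in degrees, forces in N, time in s.
With the tool pointing down it reaches from about 0.375 to 0.9 m from the base axis. Payload 3.1 kg.
Tool frame: the origin (TCP) lies where the fingers leave the gripper's body, on its centre line; the fingertips stand 70 mm ahead of it and the grasp point (between the pads) lies 51 mm ahead of it; z points along the fingers, y is the line along which they close (so a half turn about z gives the same grasp; the last joint's range is limited). The gripper opens to 87 mm and grips with 3 to 60 N. Pads are 19 mm wide; open, the fingers measure 117 mm over their backs; the gripper's body (75 mm by 190 mm) begins 51 mm behind the grasp point.
Start: joints at [-79.555, 30.224, 82.088, -0, 67.689, -10.227], TCP at [0.221, -0.585, 0.292] pointing down, gripper open.
Joint ranges: [-176.69, 176.69], [-43.24, 126.21], [12.49, 139.97], [-82, 262], [0, 151.66], [-163.58, 163.58]. Speed limits (degrees/s): [159.86, 159.86, 180, 180, 180, 180].

## Interface

Orientations are given as a 3x3 rotation matrix whose columns are the frame's x, y, z axes.
In Python, from rig import readout, capture, calibration, bot, look_for gives the robot as it stands. The module is installed in compiled form; this text tells all that it offers.
- The arm moves only by the shell command python3 -m pendant 'ROWS'. ROWS is JSON, a list of rows, each a list of 7 numbers: the shift along the tool's x, y, z normalised to -1 to 1, where 1 is 200 mm, then the turn, a rotation vector about the tool's x, y, z normalised to -1 to 1, where 1 is 180 degrees, then the closure, from -1 (fully open) to 1 (shut). In form: [[dx, dy, dz, ax, ay, az, grip], ...]. A call has 1 to 8 rows; each row is the pose to reach, as a shift and turn from the pose commanded when the call began, along the tool's axes at that moment, turning the shorter way round; what a row does not reach only later rows make up. A row lasts 1/10 s, in which the tool goes at most 50 mm and 8.59 degrees, less where a joint would pass 70% of its speed; a pose out of reach is approached as far as the arm can. A call with a number of a shift or a turn outside -1 to 1 is refused whole. A call with a gripper value outside its range is refused whole. The fingers move at their own pace and stop on an object; the grip force is fixed at half the most. Time passes only in rows, so rows that repeat a pose let the fingers close. It gives the time, the measured TCP pose, the force, the opening and the grip force at its end, in the units of the state.
- readout.read_state(): the state, without advancing time (a new reading comes with each control period).
- capture(name): name is "scene" or "top"; returns (picture, depth): 420x560x3 uint8, red, green, blue; 420x560 float32, m along the optical axis (not along the pixel's ray), 0 where there is no reading.
- calibration(name): a dict with "mtx" (3x3 intrinsics, pixels), "T" (4x4, takes a point from camera to world coordinates). Camera axes: x right, y down, z forward; pixel columns grow to the right and rows downward; lengths in m; the calibration is good to about 2 mm. A picture is of the moment at which its call begins. calibration takes no time and is no camera call.
- bot.hand_in(): hands the job in; it is judged then, once.
Trained networks look in the newest picture that a camera, given by its name, has taken for a name from the list of things; names that differ only in an ending like _2 or _b are one class to them, and where a whole thing is asked for, a point or a joint stands for the part that bears it (a point fixed in the world has none). Each returns a list of dicts, best first, with "conf" (0 to 1); they miss things now and then, are a little off and sometimes report something else, mostly with a low value. They report only what shows in the picture. A call takes as long as a camera call. They do not tell look-alikes from the thing itself.
- look_for(thing, camera): "extent" ([left, top, right, bottom] in pixels, round what is visible of it).
The state is a dict: "time_s": time; "joint_positions": joint angles; "qvel": joint speeds; "tau": joint torques, N m; "position": TCP position; "tcp_rot": TCP orientation; "force": force on the tool from outside, world axes, zero at the start; "moment": the same for the moment, N m; "opening": opening from 0.0 (shut) to 1.0 (fully open); "grasp_force": force on a finger pad.
Only numpy, scipy, OpenCV 4.12 (cv2) and the standard library are available. Lean on these libraries where they do the work, as an engineer would, in place of code of your own. Each camera call takes 0.05 s, during which the arm holds its last target. There are 200 camera calls.

## Task

Get the wooden case of bridge blanks ready for work: with the fingers, push the cork sanding block sideways off the lid until it lies flat on the case's fixed top beside the lid, clear of the lid, then push the lid up by its front ledge and over backwards until it rests open on its own. Do not grip, lift or drop anything (the sanding block must stay sliding on the case), and leave the other things on the bench where they are.

Things in the scene. Friction and masses are not known exactly. Their poses are not given: they have to be found in the camera images.
- case: Low wooden case fixed to the bench, 150 (x) x 320 (y) x 60 (z) mm; origin at the centre of its underside, x from its front (ledge side) to its back (hinge side), z up. It stands with its front to the robot's right and the fixed top nearer the robot. The hinged lid covers y = -158 to +18 mm, its top at z = 61 mm when shut; the fixed top covers the rest, y = +20 to +160 mm, at z = 60 mm, so a block slides across. Front wall's face at x = -75 mm.
- fixed_top (a point): Centre of the case's fixed top, on its surface (at x = 0, y = +90, z = 60 mm of the case; same axes). A fence 8 mm thick and 12 mm high stands along its end (inner face 62 mm from this point along the case's +y) and along its back edge (inner face 67 mm along +x); none at the front.
- sander_mid (a point): Centre (half-way up) of the loose cork sanding block, 60 (own x) x 106 (own y) x 33 (z) mm, about 110 g, which starts lying flat on the shut lid with its long side roughly along the case's x. z up.
- lid (a joint): Hinge angle of the wooden lid, rad: 0 shut, grows as it opens, 1.95 at the hinge's stop (leaning back, open). No spring or catch, little friction: below about 1.57 it falls shut, beyond that it falls open. The lid is a 150 x 176 x 10 mm board, about 250 g.
- lid_ledge (a point): Middle of the front edge, at the underside, of the lid's ledge: 100 mm wide, 10 mm thick, projecting 28 mm in front of the case's front wall, so that a finger fits below (51 mm above the bench when shut, 178 mm from the hinge axis). Moves with the lid; its axes are the case's axes when the lid is shut.
- lid_hinge (a point): Point on the hinge axis in the middle of the lid, at the back of the case, 51 mm above the bench; the axis runs along the case's y.
- plane: Bystander: small block plane, 44 x 155 x 56 mm, loose on the bench; origin at its underside.
- tape: Bystander: roll of tape lying flat, 104 mm across, 25 mm high; origin at its underside.
- stone: Bystander: oilstone in its wooden box, 62 x 170 x 32 mm; origin at its underside.
- glue: Bystander: standing glue bottle, 58 mm across, 166 mm high; origin at its underside.
Mind the look-alikes: they are no part of the job. What is shaped like the part that bears sander_mid but blue is not meant.

How it is judged:
By the outcome, as a careful person would: the job done as asked, in the order asked, and still so for the second after the job is handed in, with the robot touching nothing.
It also fails if it takes over 64 s, if anything falls off the work surface, if the arm or the gripper's body presses on something with over 40 N, if the wrist force passes 120 N, or if a joint passes its speed limit or range.

## Working session

There is one attempt and no reset: what is moved stays moved. The work goes in short steps, Python scripts to look and compute and a shell command to move; the robot and the scene stay as the last step left them, time stands still between calls to the robot, and variables do not carry over. Pictures are saved under pics/ and viewed, at most 10 in all, crops included, and the job is handed in when it is done.

```bash
mkdir -p pics; cat > h.py <<'E'
import numpy as np, cv2
from rig import readout, capture, calibration, bot, look_for
def cloud(n,d):
    c=calibration(n);K=c["mtx"];T=np.array(c["T"])
    v,u=np.mgrid[:d.shape[0],:d.shape[1]]
    p=np.stack([(u-K[0][2])/K[0][0]*d,(v-K[1][2])/K[1][1]*d,d],-1)
    w=p@T[:3,:3].T+T[:3,3]; w[d==0]=np.nan
    return w
E
python3 - <<'E'
from h import *
for n in("scene","top"):
    im,d=capture(n);cv2.imwrite(f"pics/{n}0.png",im[...,::-1]);np.save(f"{n}0.npy",d)
    w=cloud(n,d)
    print(n,np.array(calibration(n)["T"])[:3,3])
    for t in("case","sander_mid","lid_ledge","plane","tape","stone","glue"):
        for r in look_for(t,n)[:3]:
            e=np.array(r["extent"]);c=((e[:2]+e[2:])/2).astype(int)
            print(t,round(r["conf"],2),e.round(),w[c[1],c[0]].round(3))
s=readout.read_state();print(s["position"],np.round(s["tcp_rot"],3),s["time_s"],s["force"])
E
```

```text
scene [0.12672201 0.80077487 1.07055398]
case 0.96 [234. 183. 333. 243.] [0.533 0.024 0.061]
sander_mid 0.76 [183. 234. 218. 263.] [0.702 0.271 0.03 ]
sander_mid 0.68 [248. 188. 269. 218.] [0.615 0.052 0.091]
lid_ledge 0.61 [234. 188. 292. 229.] [0.592 0.063 0.09 ]
plane 0.87 [338. 158. 356. 181.] [ 0.442 -0.315  0.041]
tape 0.81 [278. 138. 301. 159.] [ 0.716 -0.355  0.   ]
stone 0.81 [203. 298. 260. 354.] [0.462 0.442 0.034]
glue 0.76 [159. 272. 184. 303.] [0.647 0.457 0.106]
glue 0.37 [232. 183. 330. 240.] [0.542 0.021 0.063]
top [-0.3400996   0.5106533   1.55838728]
case 0.8 [241. 175. 342. 245.] [ 0.551 -0.003  0.062]
sander_mid 0.69 [195. 199. 214. 230.] [0.688 0.263 0.04 ]
sander_mid 0.66 [256. 182. 286. 211.] [0.611 0.042 0.098]
sander_mid 0.37 [154. 274. 210. 310.] [0.453 0.442 0.034]
lid_ledge 0.73 [243. 177. 302. 226.] [0.595 0.047 0.093]
tape 0.95 [338. 143. 365. 164.] [ 0.711 -0.352  0.005]
stone 0.89 [154. 275. 210. 310.] [0.451 0.439 0.035]
glue 0.6 [143. 218. 169. 250.] [0.644 0.44  0.105]
[ 0.22068032 -0.58472828  0.29227636] [[ 0.936  0.353  0.   ]
 [ 0.353 -0.936 -0.   ]
 [ 0.     0.    -1.   ]] 0.8 [ 0.20220639 -0.19127787 -0.35205866]
```

```bash
python3 - <<'E'
from h import *
import cv2
W=[]
for n,(r0,r1,c0,c1) in(("scene",(170,260,210,350)),("top",(160,260,180,360))):
    im=cv2.imread(f"pics/{n}0.png");d=np.load(f"{n}0.npy");w=cloud(n,d)
    for nm,lo,hi in(("sander",.083,.105),("casetop",.054,.068)):
        s=w[r0:r1,c0:c1];m=(s[...,2]>lo)&(s[...,2]<hi)&(np.abs(s[...,1])<.24)&(s[...,0]>.35)&(s[...,0]<.78)
        p=s[m];
        print(n,nm,len(p),np.median(p[:,2]).round(4),p[:,:2].min(0).round(3),p[:,:2].max(0).round(3),cv2.minAreaRect((p[:,:2]*1000).astype(np.float32)))
    cr=im[110:370,130:400] if n=="scene" else im[120:330,130:400]
    cv2.imwrite(f"pics/{n}c.png",cv2.resize(cr,None,fx=2.2,fy=2.2,interpolation=cv2.INTER_CUBIC))
E
```

```text
scene sander 408 0.0931 [ 0.573 -0.012] [0.678 0.098] ((625.1031494140625, 41.69234848022461), (57.884071350097656, 106.66793823242188), 38.13481140136719)
scene casetop 2558 0.0611 [ 0.39  -0.157] [0.721 0.16 ] ((565.48388671875, -11.947189331054688), (319.7411193847656, 184.7671356201172), 42.78630447387695)
top sander 458 0.0939 [ 0.442 -0.106] [0.684 0.095] ((548.5299682617188, -28.040786743164062), (263.71429443359375, 114.9148178100586), 39.62046813964844)
top casetop 2692 0.0619 [ 0.401 -0.16 ] [0.725 0.155] ((565.8549194335938, -14.002593994140625), (318.3021545410156, 188.60728454589844), 42.84001922607422)
```

```bash
python3 -c "
import cv2,numpy as np
a=cv2.imread('pics/scenec.png');b=cv2.imread('pics/topc.png');print(a.shape,b.shape)"
```

```text
(572, 594, 3) (462, 594, 3)
```

View pics/scenec.png

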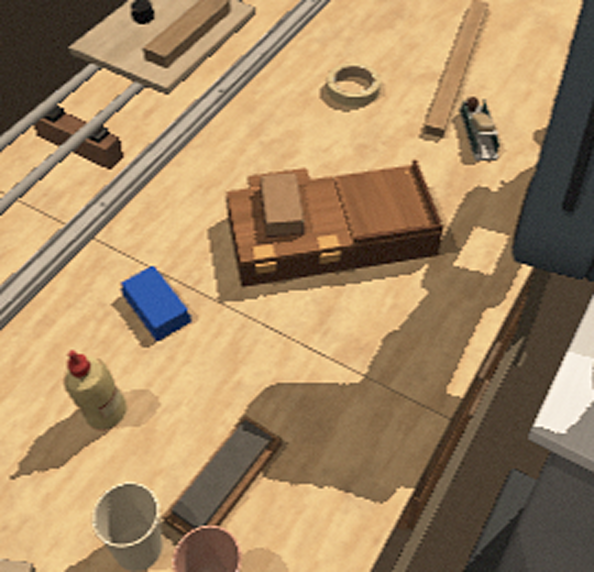

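View pics/topc.png

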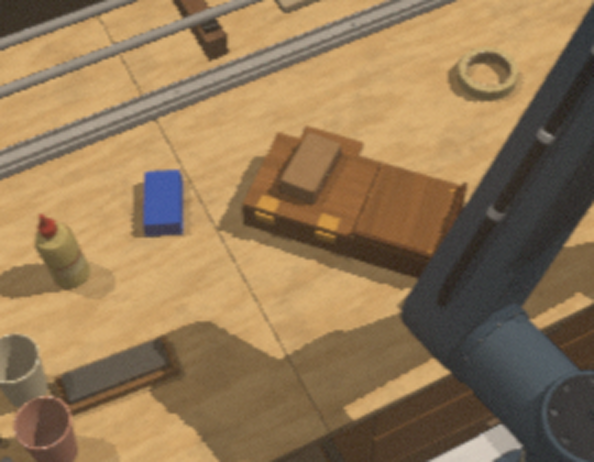

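The views agree: case centre is near pixel (330,210) of the scene crop, with its hinges on the left. The cork block is on the lid at (282,203), and the blue look-alike lies apart at (155,302). I'll refine the case frame and plan the push.

```bash
cat >> h.py <<'E'
from scipy.spatial.transform import Rotation as Ro
A=np.radians(42.8); ey=-np.array([np.cos(A),np.sin(A),0]); ez=np.array([0,0,1.]); ex=np.cross(ey,ez)
C=np.array([.556,-.003,0])
def cw(x,y,z): return C+(x*ex+y*ey+z*ez)/1000
def wc(p): return np.stack([(p-C)@ex,(p-C)@ey,(p-C)@ez],-1)*1000
def go(p,R=None):
    s=readout.read_state();R0=np.array(s["tcp_rot"])
    d=R0.T@(np.array(p)-s["position"])/.2
    r=Ro.from_matrix(R0.T@R).as_rotvec()/np.pi if R is not None else np.zeros(3)
    print("shift",d.round(3),"turn",r.round(4), "deg",np.round(np.linalg.norm(r)*180,1))
def st():
    s=readout.read_state();p=np.array(s["position"])
    print("t",s["time_s"],"p",p.round(4),"case",wc(p).round(1),"F",np.round(s["force"],1),"J",np.round(s["joint_positions"],1)); print(np.round(s["tcp_rot"],3))
Rd=np.stack([-ey,-ex,-ez],1)
E
python3 - <<'E'
from h import *
for n in("scene","top"):
    w=cloud(n,np.load(f"{n}0.npy")).reshape(-1,3);w=w[~np.isnan(w[:,0])];c=wc(w)
    k=(np.abs(c[:,2]-61)<5)&(np.abs(c[:,0])<120)&(np.abs(c[:,1])<175)
    q=c[k]
    for nm,m in(("fixed x",(q[:,1]>40)&(q[:,1]<140)),("ledge x",(q[:,1]>-110)&(q[:,1]<-30))):
        print(n,nm,np.percentile(q[m,0],[1,3,97,99]).round(1))
    m=np.abs(q[:,0])<50;print(n,"y",np.percentile(q[m,1],[.5,2,98,99.5]).round(1))
    k=(np.abs(c[:,2]-94)<4)&(np.abs(c[:,0])<100)&(c[:,1]<0)&(c[:,1]>-150)
    q=c[k];print("sander",cv2.minAreaRect(q[:,:2].astype(np.float32)),q[:,2].mean())
go(cw(-12,-143,290),Rd)
E
```

```text
scene fixed x [-72.5 -69.8  74.9  76.3]
scene ledge x [-102.2  -99.1   74.3   75.9]
scene y [-159.7 -155.6  145.5  149.6]
sander ((-14.64505386352539, -81.02558135986328), (57.88419723510742, 105.68402862548828), 85.31878662109375) 93.46383562806784
top fixed x [-76.3 -71.9  72.8  75.6]
top ledge x [-104.8 -102.3   72.5   74.5]
top y [-156.3 -152.5  145.5  149.7]
sander ((-15.977664947509766, -78.41500854492188), (58.575069427490234, 106.22396087646484), 85.55044555664062) 94.14058540146246
shift [ 3.28  -2.343  0.011] turn [ 0.      0.     -0.1229] deg 22.1
```

```bash
python3 -m pendant '[[1,-0.7,0,0,0,-0.1229,-1],[1,-0.7,0,0,0,-0.1229,-1],[1,-0.7,0,0,0,-0.1229,-1],[1,-0.7,0,0,0,-0.1229,-1],[1,-0.7,0,0,0,-0.1229,-1],[1,-0.7,0,0,0,-0.1229,-1],[1,-0.7,0,0,0,-0.1229,-1]]' ; python3 -c "
from h import *
st();go(cw(-15,-143,290),Rd)"
```

```text
time_s: 1.5
position: [0.359, -0.3825, 0.2926]
tcp_rot: [[0.732, 0.681, 0.0], [0.681, -0.732, -0.001], [-0.001, 0.001, -1.0]]
force: [-0.7, -0.1, -0.4]
opening: 0.999
grasp_force: 0.0
t 1.5 p [ 0.359  -0.3825  0.2926] case [-144.6  402.4  292.6] F [-0.7 -0.1 -0.4] J [-59.   22.5  96.4  -0.   61.  -12. ]
[[ 0.732  0.681  0.   ]
 [ 0.681 -0.732 -0.001]
 [-0.001  0.001 -1.   ]]
shift [ 2.729 -0.641  0.011] turn [0.0003 0.0002 0.0008] deg 0.2
```

```bash
python3 -m pendant '[[1,-0.3,0,0,0,0,-1],[1,-0.3,0,0,0,0,-1],[1,-0.3,0,0,0,0,-1],[1,-0.3,0,0,0,0,-1],[1,-0.3,0,0,0,0,-1],[1,-0.3,0,0,0,0,-1]]' >/dev/null; python3 -m pendant '[[1,-0.3,0,0,0,0,-1],[1,-0.3,0,0,0,0,-1],[1,-0.3,0,0,0,0,-1],[1,-0.3,0,0,0,0,-1],[1,-0.3,0,0,0,0,-1],[1,-0.3,0,0,0,0,-1]]' >/dev/null; python3 -c "
from h import *
st();go(cw(-15,-143,142),Rd)"
```

```text
t 2.7 p [ 0.5711 -0.0245  0.292 ] case [-26.1   3.5 292. ] F [-0.2 -0.5  0.2] J [-13.6  26.1  89.9  -0.1  63.9  33.6]
[[ 0.733  0.68   0.   ]
 [ 0.68  -0.733 -0.001]
 [-0.001  0.001 -1.   ]]
shift [ 0.733 -0.056  0.75 ] turn [0.0003 0.0002 0.0001] deg 0.1
```

```bash
python3 -m pendant '[[0.73,-0.055,0,0,0,0,-1],[0.73,-0.055,0,0,0,0,-1],[0.73,-0.055,0,0,0,0,-1],[0.73,-0.055,0,0,0,0,-1],[0.73,-0.055,0.4,0,0,0,-1],[0.73,-0.055,0.65,0,0,0,-1],[0.73,-0.055,0.74,0,0,0,-1],[0.73,-0.055,0.74,0,0,0,-1]]' >/dev/null; python3 - <<'E'
from h import *
st()
im,d=capture("scene");cv2.imwrite("pics/s1.png",cv2.resize(im[150:290,180:380],None,fx=3,fy=3,interpolation=cv2.INTER_CUBIC)[...,::-1])
E
```

```text
t 3.5 p [0.664  0.0801 0.1359] case [ -12.4 -135.7  135.9] F [-1.9  0.  -1.1] J [-2.6 44.6 81.1 -0.1 55.4 44.8]
[[ 0.736  0.677 -0.019]
 [ 0.677 -0.736 -0.   ]
 [-0.014 -0.013 -1.   ]]
```

View pics/s1.png

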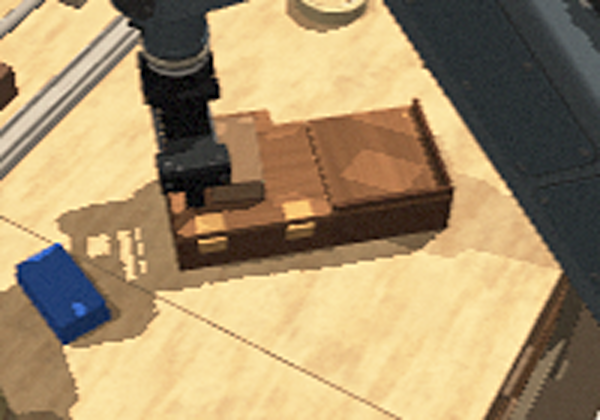

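The fingers (200,185) stand behind the far side of the block, over the lid. I'll check that the arm settles, then push gently.

```bash
python3 -m pendant '[[0,0,0,0,0,0,-1]]' >/dev/null; python3 -c "
from h import *
st()"; python3 -m pendant '[[-0.08,0,0,0,0,0,-1],[-0.16,0,0,0,0,0,-1],[-0.24,0,0,0,0,0,-1],[-0.32,0,0,0,0,0,-1],[-0.32,0,0,0,0,0,-1]]'; python3 - <<'E'
from h import *
st()
E
```

```text
t 3.65 p [0.6713 0.0816 0.1463] case [ -16.2 -142.   146.3] F [-0.   0.1  1.2] J [-2.5 43.9 80.5 -0.  55.4 44.8]
[[ 0.735  0.678  0.003]
 [ 0.678 -0.735 -0.001]
 [ 0.002  0.002 -1.   ]]
time_s: 4.15
position: [0.6239, 0.0385, 0.1485]
tcp_rot: [[0.735, 0.678, 0.006], [0.678, -0.735, -0.001], [0.003, 0.005, -1.0]]
force: [-0.1, 0.4, 0.4]
opening: 1.001
grasp_force: 0.0
t 4.15 p [0.6239 0.0385 0.1485] case [-15.6 -78.  148.5] F [-0.1  0.4  0.4] J [-6.7 40.6 88.7 -0.  50.4 40.7]
[[ 0.735  0.678  0.006]
 [ 0.678 -0.735 -0.001]
 [ 0.003  0.005 -1.   ]]
```

```bash
python3 -m pendant '[[-0.08,0,0.02,0,0,0,-1],[-0.16,0,0.02,0,0,0,-1],[-0.24,0,0.02,0,0,0,-1],[-0.3,0,0.02,0,0,0,-1],[-0.3,0,0.02,0,0,0,-1]]'; python3 - <<'E'
from h import *
st()
for n in("scene","top"):
    im,d=capture(n);c=wc(cloud(n,d))
    cv2.imwrite(f"pics/{n}2.png",im[...,::-1])
    q=c[(np.abs(c[...,2]-93)<5)&(np.abs(c[...,0])<74)&(c[...,1]<150)&(c[...,1]>-150)]
    q=q[(q[:,1]>-16)]
    print(n,len(q),cv2.minAreaRect(q[:,:2].astype(np.float32)))
E
```

```text
time_s: 4.65
position: [0.5794, -0.0013, 0.142]
tcp_rot: [[0.735, 0.678, 0.002], [0.678, -0.735, -0.001], [0.001, 0.002, -1.0]]
force: [-0.4, 0.3, -0.0]
opening: 0.995
grasp_force: 0.0
t 4.65 p [ 0.5794 -0.0013  0.142 ] case [-14.6 -18.3 142. ] F [-0.4  0.3 -0. ] J [-11.2  38.7  95.6  -0.   45.5  36.1]
[[ 0.735  0.678  0.002]
 [ 0.678 -0.735 -0.001]
 [ 0.001  0.002 -1.   ]]
scene 112 ((-2.9530715942382812, 37.56205368041992), (58.35222244262695, 121.17546081542969), 62.06018829345703)
top 2 ((-62.456443786621094, 52.81909942626953), (5.146734714508057, 0.0), -163.13111877441406)
```

```bash
python3 -c "
import cv2
cv2.imwrite('pics/s2.png',cv2.resize(cv2.imread('pics/scene2.png')[150:290,180:380],None,fx=3,fy=3,interpolation=cv2.INTER_CUBIC))"
```

```text
(no output)
```

View pics/s2.png

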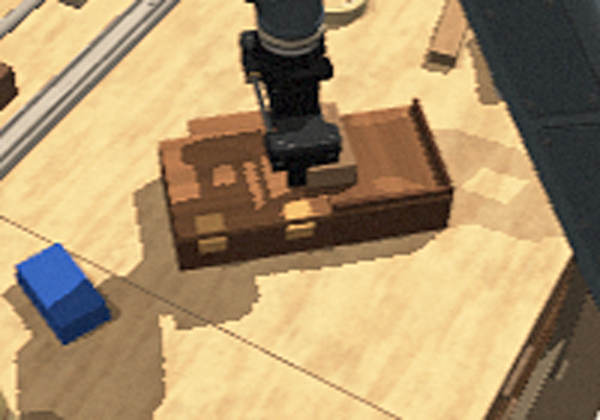

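The block (335,170) rides straight ahead of the fingers and is crossing the seam. I'll finish the push, back off and check.

```bash
python3 -m pendant '[[-0.07,0,0,0,0,0,-1],[-0.14,0,0,0,0,0,-1],[-0.21,0,0,0,0,0,-1],[-0.28,0,0,0,0,0,-1],[-0.34,0,0,0,0,0,-1],[-0.34,0,0,0,0,0,-1]]'; python3 -m pendant '[[0.1,0,0,0,0,0,-1],[0.1,0,-0.2,0,0,0,-1],[0.3,0,-0.45,0,0,0,-1],[0.5,0.2,-0.7,0,0,0,-1],[0.7,0.5,-0.8,0,0,0,-1],[0.8,0.8,-0.8,0,0,0,-1],[0.8,1,-0.8,0,0,0,-1],[0.8,1,-0.8,0,0,0,-1]]'; python3 - <<'E'
from h import *
st()
for n in("scene","top"):
    im,d=capture(n);c=wc(cloud(n,d))
    cv2.imwrite(f"pics/{n}3.png",im[...,::-1])
    q=c[(np.abs(c[...,2]-93)<5)&(np.abs(c[...,0])<90)&(c[...,1]<148)&(c[...,1]>0)]
    print(n,len(q),q[:,2].mean(),cv2.minAreaRect(q[:,:2].astype(np.float32)) if len(q) else 0)
E
```

```text
time_s: 5.35
position: [0.5271, -0.0476, 0.14]
tcp_rot: [[0.735, 0.678, -0.003], [0.678, -0.735, 0.0], [-0.002, -0.002, -1.0]]
force: [0.3, 0.8, 0.2]
opening: 1.002
grasp_force: 0.0
time_s: 6.15
position: [0.7805, -0.0828, 0.3003]
tcp_rot: [[0.733, 0.68, 0.0], [0.68, -0.733, -0.0], [0.0, 0.0, -1.0]]
force: [0.7, -0.6, -0.1]
opening: 0.998
grasp_force: 0.0
t 6.15 p [ 0.7805 -0.0828  0.3003] case [-211.1 -110.5  300.3] F [ 0.7 -0.6 -0.1] J [-14.2  43.4  54.3  -0.   82.3  33. ]
[[ 0.733  0.68   0.   ]
 [ 0.68  -0.733 -0.   ]
 [ 0.     0.    -1.   ]]
scene 358 92.50911983374701 ((-12.66644287109375, 91.65167236328125), (59.33491134643555, 106.64189147949219), 88.99037170410156)
top 282 93.12998516361299 ((-15.323436737060547, 94.55460357666016), (58.476318359375, 105.49810791015625), 89.77449798583984)
```

The block now lies flat on the fixed top, squared up at case (-14, 93) mm. Its near edge is at about y = 63, well clear of the lid edge at 18. Next I'll set the closed fingers 45° down, pointing at the ledge.

```bash
cat >> h.py <<'E'
def Rl(b):
    b=np.radians(b);z=ex*np.cos(b)-ez*np.sin(b);return np.stack([np.cross(-ey,z),-ey,z],1)
E
python3 -c "
from h import *
go(cw(-190,-70,240),Rl(45))"
```

```text
shift [-0.201 -0.134  0.293] turn [ 0.1979  0.1962 -0.4721] deg 98.7
```

```bash
python3 -m pendant '[[-0.2,-0.1,0.1,0.198,0.196,-0.472,1],[-0.2,-0.1,0.1,0.198,0.196,-0.472,1],[-0.2,-0.1,0.1,0.198,0.196,-0.472,1],[-0.2,-0.1,0.1,0.198,0.196,-0.472,1],[-0.2,-0.1,0.1,0.198,0.196,-0.472,1],[-0.2,-0.1,0.1,0.198,0.196,-0.472,1],[-0.2,-0.1,0.1,0.198,0.196,-0.472,1],[-0.2,-0.1,0.1,0.198,0.196,-0.472,1]]'; python3 -c "
from h import *
st();go(cw(-190,-70,240),Rl(45))"
```

```text
time_s: 7.05
position: [0.7353, -0.0951, 0.2794]
tcp_rot: [[-0.166, 0.95, -0.266], [0.828, 0.28, 0.485], [0.535, -0.14, -0.833]]
force: [-0.3, 0.4, -0.7]
opening: 0.357
grasp_force: 0.0
t 7.05 p [ 0.7353 -0.0951  0.2794] case [-189.5  -69.   279.4] F [-0.3  0.4 -0.7] J [-22.4  49.9  49.5  21.2 106.8 -35.1]
[[-0.166  0.95  -0.266]
 [ 0.828  0.28   0.485]
 [ 0.535 -0.14  -0.833]]
shift [-0.105  0.033  0.164] turn [ 0.0575  0.0567 -0.1416] deg 29.3
```

```bash
python3 -m pendant '[[-0.1,0.03,0.16,0.0575,0.0567,-0.1416,1],[-0.1,0.03,0.16,0.0575,0.0567,-0.1416,1],[-0.1,0.03,0.16,0.0575,0.0567,-0.1416,1],[-0.1,0.03,0.16,0.0575,0.0567,-0.1416,1],[-0.1,0.03,0.16,0.0575,0.0567,-0.1416,1]]' >/dev/null; python3 -c "
from h import *
st();go(cw(-187,-70,68),Rl(45));go(cw(-144,-70,68),Rl(45))"
```

```text
t 7.55 p [ 0.7364 -0.0941  0.2395] case [-189.4  -70.5  239.5] F [ 0.2  0.4 -1. ] J [-21.6  58.5  40.8  20.9 121.  -59.8]
[[-0.477  0.737 -0.48 ]
 [ 0.523  0.676  0.519]
 [ 0.707 -0.003 -0.708]]
shift [-0.598  0.     0.615] turn [ 0.0002  0.0003 -0.0017] deg 0.3
shift [-0.445 -0.     0.767] turn [ 0.0002  0.0003 -0.0017] deg 0.3
```

```bash
python3 -m pendant '[[-0.1,0,0.1,0,0,0,1],[-0.22,0,0.22,0,0,0,1],[-0.34,0,0.34,0,0,0,1],[-0.45,0,0.45,0,0,0,1],[-0.53,0,0.54,0,0,0,1],[-0.58,0,0.6,0,0,0,1],[-0.58,0,0.6,0,0,0,1]]' ; python3 - <<'E'
from h import *
st();go(cw(-187,-70,70),Rl(45));go(cw(-144,-70,70),Rl(45))
im,d=capture("scene");cv2.imwrite("pics/s4.png",cv2.resize(im[110:270,180:380],None,fx=3,fy=3,interpolation=cv2.INTER_CUBIC)[...,::-1])
E
```

```text
time_s: 8.25
position: [0.7335, -0.0925, 0.0721]
tcp_rot: [[-0.475, 0.737, -0.481], [0.523, 0.676, 0.519], [0.708, -0.004, -0.707]]
force: [0.2, 0.0, 0.3]
opening: 0.003
grasp_force: 0.0
t 8.25 p [ 0.7335 -0.0925  0.0721] case [-186.3  -69.4   72.1] F [0.2 0.  0.3] J [-21.5  68.3  43.7  18.9 109.  -64.5]
[[-0.475  0.737 -0.481]
 [ 0.523  0.676  0.519]
 [ 0.708 -0.004 -0.707]]
shift [-0.01   0.003  0.005] turn [ 0.0001 -0.0002 -0.0021] deg 0.4
shift [0.142 0.002 0.157] turn [ 0.0001 -0.0002 -0.0021] deg 0.4
```

View pics/s4.png

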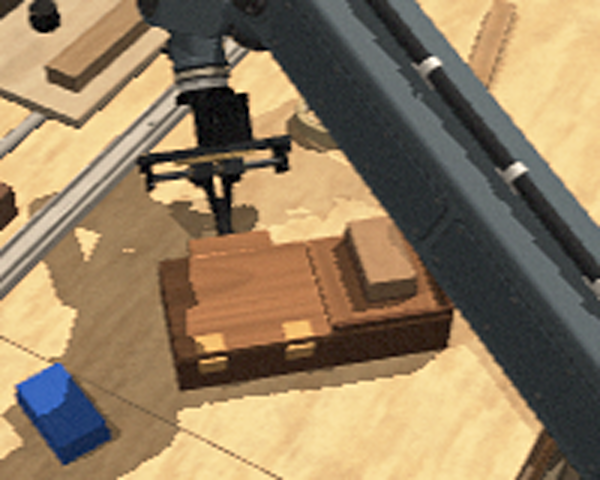

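The closed fingers (225,225) point at the ledge (230,243), with the tips low in front of it. I'll slide them under and lift along the hinge arc.

```bash
python3 -m pendant '[[0.05,0,0.055,0,0,0,1],[0.1,0,0.11,0,0,0,1],[0.142,0,0.157,0,0,0,1],[0.142,0,0.157,0,0,0,1]]' ; python3 -m pendant '[[0.04,0,-0.04,0,0,0,1],[0.098,0,-0.091,0,0,0,1],[0.14,0,-0.12,0,0,0,1],[0.173,0,-0.145,0,0,0,1],[0.173,0,-0.145,0,0,0,1]]' ; python3 - <<'E'
from h import *
st()
im,d=capture("scene");cv2.imwrite("pics/s5.png",cv2.resize(im[110:270,180:380],None,fx=3,fy=3,interpolation=cv2.INTER_CUBIC)[...,::-1])
E
```

```text
time_s: 8.7
position: [0.7066, -0.061, 0.0749]
tcp_rot: [[-0.481, 0.736, -0.477], [0.523, 0.677, 0.518], [0.704, -0.001, -0.71]]
force: [-0.3, 0.7, 1.1]
opening: 0.006
grasp_force: 0.0
time_s: 9.2
position: [0.7045, -0.0595, 0.1196]
tcp_rot: [[-0.481, 0.737, -0.475], [0.525, 0.676, 0.517], [0.702, -0.0, -0.712]]
force: [1.4, -2.0, -0.8]
opening: 0.009
grasp_force: 1.4
t 9.2 p [ 0.7045 -0.0595  0.1196] case [-142.4  -70.5  119.6] F [ 1.4 -2.  -0.8] J [-20.2  61.8  52.3  19.6 106.1 -64.2]
[[-0.481  0.737 -0.475]
 [ 0.525  0.676  0.517]
 [ 0.702 -0.    -0.712]]
```

View pics/s5.png

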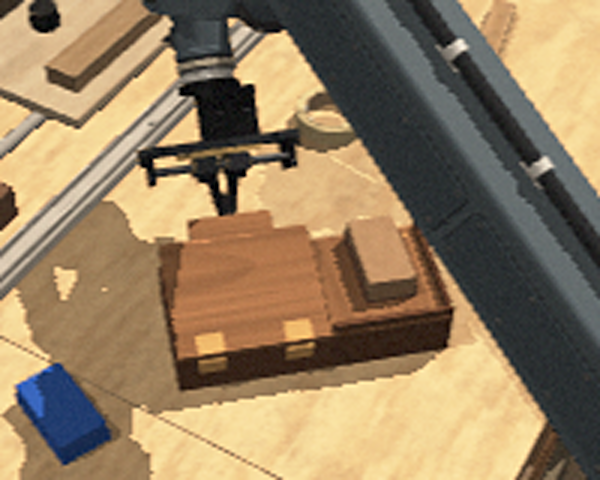

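The lid is lifting, with the ledge's rear edge up at (230,225). I'll continue along the arc.

```bash
python3 -m pendant '[[0.081,0,-0.047,0,0,0,1],[0.166,0,-0.085,0,0,0,1],[0.254,0,-0.113,0,0,0,1],[0.345,0,-0.133,0,0,0,1],[0.438,0,-0.142,0,0,0,1],[0.531,0,-0.142,0,0,0,1],[0.624,0,-0.133,0,0,0,1],[0.624,0,-0.133,0,0,0,1]]' ; python3 - <<'E'
from h import *
st()
im,d=capture("scene");cv2.imwrite("pics/s6.png",cv2.resize(im[110:270,180:380],None,fx=3,fy=3,interpolation=cv2.INTER_CUBIC)[...,::-1])
E
```

```text
time_s: 10.05
position: [0.6556, -0.0053, 0.2274]
tcp_rot: [[-0.481, 0.735, -0.477], [0.522, 0.678, 0.518], [0.704, -0.0, -0.71]]
force: [0.8, 0.3, -0.1]
opening: 0.003
grasp_force: 0.3
t 10.05 p [ 0.6556 -0.0053  0.2274] case [-69.4 -71.6 227.4] F [ 0.8  0.3 -0.1] J [-17.6  50.3  62.2  21.4 107.1 -61.4]
[[-0.481  0.735 -0.477]
 [ 0.522  0.678  0.518]
 [ 0.704 -0.    -0.71 ]]
```

View pics/s6.png

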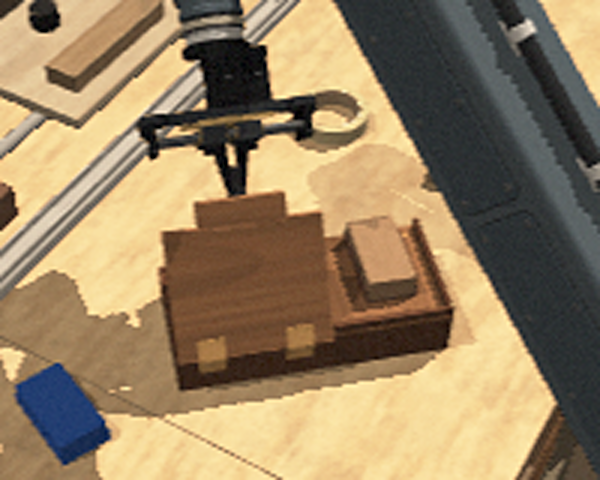

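The lid is near 57°, still resting on the fingertips (235,190). The tips will now push it backwards past upright.

```bash
python3 -m pendant '[[0.08,0,0.04,0,0,0,1],[0.15,0,0.1,0,0,0,1],[0.22,0,0.16,0,0,0,1],[0.28,0,0.22,0,0,0,1],[0.33,0,0.27,0,0,0,1],[0.38,0,0.32,0,0,0,1],[0.42,0,0.37,0,0,0,1],[0.45,0,0.4,0,0,0,1]]' ; python3 -m pendant '[[0.02,0,0.02,0,0,0,1],[0.04,0,0.04,0,0,0,1],[0.04,0,0.04,0,0,0,1]]'; python3 - <<'E'
from h import *
st()
im,d=capture("scene");cv2.imwrite("pics/s7.png",cv2.resize(im[110:270,180:380],None,fx=3,fy=3,interpolation=cv2.INTER_CUBIC)[...,::-1])
E
```

```text
time_s: 10.9
position: [0.5745, 0.0818, 0.2304]
tcp_rot: [[-0.478, 0.737, -0.478], [0.523, 0.676, 0.519], [0.705, -0.002, -0.709]]
force: [-0.4, 0.0, -0.0]
opening: 0.004
grasp_force: 0.0
time_s: 11.2
position: [0.5673, 0.0899, 0.2308]
tcp_rot: [[-0.479, 0.737, -0.478], [0.523, 0.676, 0.518], [0.705, -0.002, -0.709]]
force: [-0.3, 0.2, 0.4]
opening: 0.006
grasp_force: 0.0
t 11.2 p [0.5673 0.0899 0.2308] case [ 60.5 -71.4 230.8] F [-0.3  0.2  0.4] J [-12.1  43.1  79.2  24.1  96.2 -60.5]
[[-0.479  0.737 -0.478]
 [ 0.523  0.676  0.518]
 [ 0.705 -0.002 -0.709]]
```

View pics/s7.png

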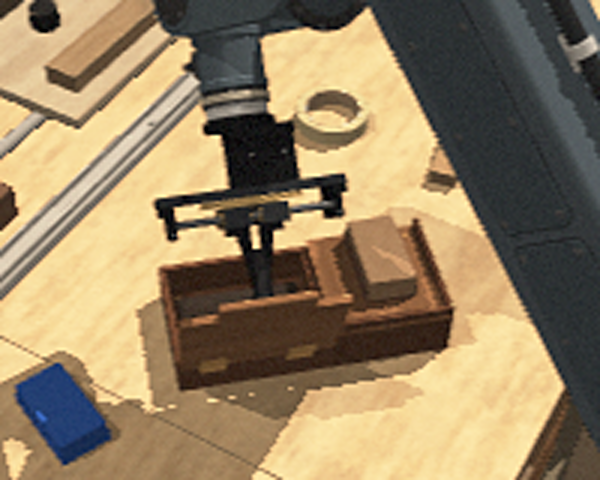

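The lid stands open, leaning back past upright (265,325). I'll withdraw the fingers up and away, then check everything.

```bash
python3 -m pendant '[[0,0,-0.15,0,0,0,1],[0,0,-0.35,0,0,0,1],[0,0,-0.55,0,0,0,1],[0,0,-0.7,0,0,0,1],[0,0,-0.8,0,0,0,1],[0,0,-0.8,0,0,0,1],[0,0,-0.8,0,0,0,1],[0,0,-0.8,0,0,0,1]]' ; python3 - <<'E'
from h import *
for n in("scene","top"):
    im,d=capture(n);w=cloud(n,d);c=wc(w)
    cv2.imwrite(f"pics/{n}8.png",cv2.resize(im[110:370,130:400],None,fx=2.2,fy=2.2)[...,::-1])
    q=c[(np.abs(c[...,2]-93)<5)&(np.abs(c[...,0])<70)&(c[...,1]<148)&(c[...,1]>25)]
    print(n,len(q),q[:,2].mean(),cv2.minAreaRect(q[:,:2].astype(np.float32)))
    q=c[(c[...,0]>60)&(c[...,0]<190)&(c[...,2]>90)&(c[...,2]<240)&(c[...,1]<-20)&(c[...,1]>-120)]
    if len(q): print("lid slope",np.polyfit(q[:,2],q[:,0],1),q[:,2].max(),len(q))
    for t in("plane","tape","stone","glue"):
        r=look_for(t,n)[:1]
        if r: e=np.array(r[0]["extent"]);print(t,round(r[0]["conf"],2),e.round())
E
```

```text
time_s: 12.05
position: [0.6431, 0.0072, 0.3431]
tcp_rot: [[-0.477, 0.737, -0.48], [0.523, 0.676, 0.519], [0.706, -0.003, -0.708]]
force: [0.1, 0.8, -0.3]
opening: 0.006
grasp_force: 0.0
scene 360 92.55189801822728 ((-12.015644073486328, 92.16170501708984), (58.79955291748047, 108.5077896118164), 89.64547729492188)
lid slope [ 0.36998773 68.19350071] 218.14362495743654 513
tape 0.82 [276. 136. 302. 158.]
stone 0.62 [202. 299. 258. 349.]
glue 0.61 [157. 270. 188. 304.]
top 199 93.67555320868509 ((-17.622886657714844, 110.45764923095703), (109.72284698486328, 44.446590423583984), 16.255931854248047)
lid slope [ 0.36028162 66.26450835] 222.73819582870337 317
plane 0.59 [380. 185. 400. 218.]
tape 0.71 [338. 142. 365. 166.]
stone 0.77 [151. 275. 210. 310.]
glue 0.91 [146. 218. 170. 248.]
```

View pics/scene8.png

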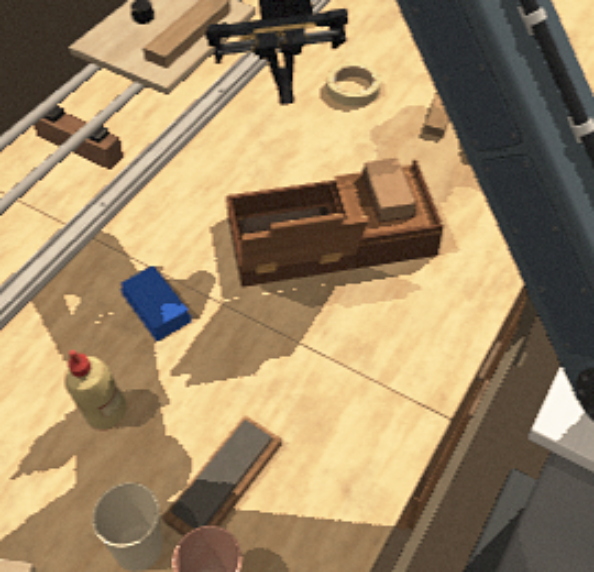

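The lid rests open about 20° past upright (300,235), near its stop. The block lies flat on the fixed top (390,190), the bystanders haven't moved and the arm is clear.

```bash
python3 -c "
from rig import bot
print(bot.hand_in())"
```

```text
the job is handed in; nothing more can be done
None
```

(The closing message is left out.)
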